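# Start the hold timer and press the mount block home in the squaring jig

## Task

Start the hold timer: twist its spring-return knob clockwise (seen from above) all the way to its stop, then let go so that it springs back. Then bring the blue block that lies loose on the jig into the corner of the jig, square and flat, its straight long side touching the red fence and its end touching the yellow stop, and press it firmly with the gripper both down onto the bed and against the fence at once. Finish while still holding it pressed like this, with everything else on the bench left where it stands.

Things in the scene. Friction and masses are not known exactly. Their poses are not given: they have to be found in the camera images.
- jig: Squaring jig, fixed to the bench, either left or right of the dry bath. Origin: centre of its underside, on the bench. Its x axis points towards the red fence (roughly away from the robot), y to the left, z up. Steel base 160 (x) x 200 (y) x 6 mm.
- jig_bed: Flat, slippery (friction about 0.2) aluminium bed of the jig, 150 (x) x 190 (y) mm, centred on the jig; its top, on which the block lies and slides, is 12 mm above the bench. Origin: on the jig's axis 6 mm above the bench; axes as the jig's.
- jig_fence: Red fence bar along the far (+x) side of the bed: its straight near face is at x = +55 mm in the jig's frame, it is 20 mm thick, 190 mm long and stands 18 mm above the bed. Origin: on the jig's axis at the bed's top.
- jig_stop: Yellow stop at the right (-y) end of the fence: its face, looking to +y, is at y = -75 mm in the jig's frame and runs from x = +10 to x = +55 mm; it stands 12 mm above the bed. Origin: on the jig's axis at the bed's top.
- block: Loose blue plastic block, 56 (x) x 64 (y) x 32 (z) mm, 0.16 kg, starting on the bed clear of fence and stop, turned up to 0.35 rad. Origin: centre of its underside. Its straight +x side goes to the fence, its -y end to the stop: origin then at x 27, y -43, z 12 mm in the jig's frame. Bevel along the upper -x edge. Press firmly: about 10 N each way (over 3 N on the fence, 5 N on the bed).
- block_bevel (a point): Middle of the block's 45 degree bevel, which is 14 mm high and 14 mm deep, from 18 to 32 mm above the underside; this point is 21 mm to -x of the block's centre and 25 mm above its underside; axes as the block's. A push here slanting forward (+x) and down presses the block on fence and bed at once.
- timer_box: Grey hold timer, 100 (x) x 120 (y) mm, top 45 mm above the bench, fixed to the bench, on the other side of the dry bath from the jig; black spring-return knob in the middle of its top. Origin: centre of its underside.
- knob_grip (a point): Middle of the knob's upright grip bar, on the knob's axis, 68 mm above the bench. The bar is 42 mm long along this point's x axis, 13 mm thick along y and reaches from 53 to 83 mm above the bench, over a skirt disc of 50 mm diameter. The point turns with the knob.
- start_knob (a joint): Angle of the knob: 0 at rest, grows clockwise seen from above, stop at 1.05 rad. A spring (0.08 N m/rad) turns it back to 0 in about half a second when let go.
- specimen_blue: Bystander, to be left alone: blue-capped specimen tube, 29 wide, 66 tall (mm). Origin: centre of its underside.
- specimen_red: Bystander, to be left alone: red-capped specimen tube, 29 wide, 66 tall (mm). Origin: centre of its underside.
- beaker: Bystander, to be left alone: small clear beaker, 55 wide, 69 tall (mm). Origin: centre of its underside.
- tape: Bystander, to be left alone: roll of tape lying flat, 71 wide, 12 tall (mm). Origin: centre of its underside.
- tip_case: Bystander, to be left alone: small frosted box with a blue lid, 69 x 121, 51 tall (mm). Origin: centre of its underside.
- amber: Bystander, to be left alone: amber glass bottle, 48 wide, 108 tall (mm). Origin: centre of its underside.
- tube_rack_white: Bystander, to be left alone: white tube rack with coloured caps, 75 x 200, 94 tall (mm). Origin: centre of its underside.
Not all that is in view belongs to the job. Several things look just like the timer_box: the one meant starts farthest to the robot's left. There is more than one size of the block; the job needs the larger.

How it is judged (in metres and radians):
On the way, in this order (a step that is already met when the one before it is completed fails the run):
1. the knob is twisted clockwise to its stop (value of joint start_knob above 0.97 rad), for 0.1 s.
2. the knob is let go and has sprung back (value of joint start_knob below 0.1 rad and contact force between the fingers and timer_box below 0.3 N), for 0.2 s.
3. the block sits square in the corner and is pressed on bed and fence (x of block in the frame of jig above 0.024 m and y of block in the frame of jig below -0.04 m and z of block in the frame of jig below 0.0145 m and angle between block's own z axis and vertical below 0.05 rad and angle between the x axis of block and the x axis of jig, either way round below 0.06 rad and contact force between block and jig_bed above 5 N and contact force between block and jig_fence above 3 N and contact force between the fingers and block above 4 N), for 0.3 s.
At the end, for the whole second after the job is handed in: The block lies flat (within 0.05 rad) and square (within 0.06 rad) in the corner, within 3 mm of fence and stop, at rest, with the gripper's fingers still pressing it: more than 4 N from the fingers, more than 5 N on the bed and more than 3 N on the fence; the knob is back within 0.1 rad of rest (all of step 3 and value of joint start_knob below 0.1 rad and linear speed of block below 0.02 m/s); the arm keeps its last pose, push and grip.
It fails at once if a bystander is shifted by more than 20 mm or tipped (distance of any of specimen_blue, specimen_red, beaker, tape, tip_case, amber, tube_rack_white from where it was at the start of the episode above 0.02 m or angle between any of specimen_blue, specimen_red, beaker, tape, tip_case, amber, tube_rack_white's own z axis and vertical above 0.3 rad).
It also fails if it takes over 72 s, if anything falls off the work surface, if the arm or the gripper's body presses on something with over 40 N, if the wrist force passes 120 N, or if a joint passes its speed limit or range.

## Robot

A 6-joint arm with a two-finger parallel gripper is mounted at the origin on a cart in front of the work surface, level with it; the furniture and walls round the work are solid. World frame = base frame: x ahead of the robot, y to its left, z up, the work surface at z = 0. Lengths are in mm, angles in rad, forces in N, time in s.
With the tool pointing down it reaches from about 275 to 825 mm from the base axis. Payload 4.9 kg.
Tool frame: the origin (TCP) lies where the fingers leave the gripper's body, on its centre line; the fingertips stand 73 mm ahead of it and the grasp point (between the pads) lies env.grasp_offset ahead of it (env.grasp_offset is the distance from the TCP to the grasp point, in mm); z points along the fingers, y is the line along which they close (so a half turn about z gives the same grasp; the last joint's range is limited). The gripper opens to 85 mm and grips with 20 to 120 N. Pads are 22 mm wide; open, the fingers measure 114 mm over their backs; the gripper's body (76 mm by 85 mm) begins 54 mm behind the grasp point. The pads swing forward as they close: fully open they stand 13 mm farther back than shut.
Start: joints at [1.052, 0.326, -0.193, 1.052, 0, 1.437], TCP at [206.452, 509.801, 303.881] pointing down, gripper open.
Joint ranges: [-2.65, 2.65], [-0.97, 1.79], [-1.3, 1.35], [-1.93, 2.1], [-1.47, 1.37], [-3.14, 3.14]. Speed limits (rad/s): [2.57, 2.57, 3.14, 3.14, 3.14, 3.14].

## Interface

Orientations are given as [roll, pitch, yaw] about the fixed x, y, z axes, in that order (R = Rz(yaw) Ry(pitch) Rx(roll)).
In Python, from station import env, imaging, job_done, models gives the robot as it stands.
- The arm moves only by the shell command python3 -m handwheel 'ROWS' [FORCE]. ROWS is JSON, a list that holds one entry, the list of rows, each a list of 5 numbers: the opening, from 0 (shut) to 1 (fully open), then the shift along the tool's x, y, z in mm, then the turn about the tool's z in degrees. In form: [[[fingers, dx, dy, dz, yaw], ...]]. A call has 1 to 12 rows; each row is the pose to reach, as a shift and turn from the pose commanded when the call began, along the tool's axes at that moment; what a row does not reach only later rows make up. A row lasts 1/10 s, in which the tool goes at most 50 mm and 8.59 degrees, less where a joint would pass 70% of its speed; a pose out of reach is approached as far as the arm can. A call with a gripper value outside its range is refused whole. The fingers move at their own pace and stop on an object; FORCE is the grip in N (left out, the last holds). Time passes only in rows, so rows that repeat a pose let the fingers close. It gives the time, the measured TCP pose, the force, the opening and the grip force at its end, in the units of the state.
- env.state(): the state, without advancing time (a new reading comes with each control period).
- imaging.read_camera(name): name is "scene" or "top"; returns a dict with "frame" (480x640x3 uint8, blue, green, red), "mtx" (3x3 intrinsics, pixels), "world_from_camera" (4x4, takes a point from camera to world coordinates). Camera axes: x right, y down, z forward; pixel columns grow to the right and rows downward; lengths in mm; the calibration is good to about 2 mm. A picture is of the moment at which its call begins. There is no depth.
- job_done(): hands the job in; it is judged then, once.
Trained networks look in a picture, given as the dict that the camera call returned (one of the last four; its "shot" number tells which), for a name from the list of things; names that differ only in an ending like _2 or _b are one class to them, and where a whole thing is asked for, a point or a joint stands for the part that bears it (a point fixed in the world has none). Each returns a list of dicts, best first, with "conf" (0 to 1); they miss things now and then, are a little off and sometimes report something else, mostly with a low value. They report only what shows in the picture. A call takes as long as a camera call. They do not tell look-alikes from the thing itself.
- models.spot_in(name, picture): "uv" ([column, row] in pixels, amid what is visible of it).
The state is a dict: "time": time; "q": joint angles; "qvel": joint speeds; "joint_torque": joint torques, N m; "position": TCP position; "tool_rot": TCP orientation; "ft_force": force on the tool from outside, world axes, zero at the start; "moment": the same for the moment, N m; "opening": finger opening in mm; "grasp_force": force on a finger pad.
Only numpy, scipy, OpenCV 4.12 (cv2) and the standard library are available. Lean on these libraries where they do the work, as an engineer would, in place of code of your own. Each camera call takes 0.05 s, during which the arm holds its last target. There are 200 camera calls.

## Working session

There is one attempt and no reset: what is moved stays moved. The work goes in short steps, Python scripts to look and compute and a shell command to move; the robot and the scene stay as the last step left them, time stands still between calls to the robot, and variables do not carry over. Pictures are saved under pics/ and viewed, at most 10 in all, crops included, and the job is handed in when it is done.

```bash
mkdir -p pics
cat > h.py <<'E'
import numpy as np, cv2
from station import env, imaging, models
def ray(p,uv):
    M=p["world_from_camera"]; d=np.linalg.inv(p["mtx"])@[uv[0],uv[1],1]
    return M[:3,3], M[:3,:3]@d
def onz(p,uv,z):
    o,d=ray(p,uv); return o+d*(z-o[2])/d[2]
def tri(p1,a,p2,b):
    o1,d1=ray(p1,a);o2,d2=ray(p2,b)
    s=np.linalg.lstsq(np.c_[d1,-d2],o2-o1,rcond=None)[0]
    x,y=o1+d1*s[0],o2+d2*s[1]; return (x+y)/2,np.linalg.norm(x-y)
def proj(p,X):
    c=np.linalg.inv(p["world_from_camera"])@[*X,1]; u=p["mtx"]@c[:3]; return u[:2]/u[2]
E
python3 - <<'E'
from h import *
print(env.state(),env.grasp_offset)
for n in("scene","top"):
    p=imaging.read_camera(n); cv2.imwrite(f"pics/{n}0.png",p["frame"]); print(n,p["world_from_camera"].round(3).tolist())
    for k in("block","timer_box","knob_grip","jig","jig_stop","jig_fence","block_bevel"):
        print(k,[(np.round(r["uv"],1).tolist(),round(r["conf"],2)) for r in models.spot_in(k,p)])
E
```

```text
{'time': 0.0, 'q': array([ 1.05178866e+00,  3.26939156e-01, -1.93604825e-01,  1.05195784e+00,
       -4.15539957e-06,  1.43662718e+00]), 'qvel': array([-0.00184684,  0.00036744,  0.00015628,  0.00095897,  0.00017127,
       -0.00026688]), 'joint_torque': array([-5.98425540e-04, -4.43394864e+01,  2.62439060e+01,  1.55486172e-02,
       -3.94118001e-05,  1.31274584e-05]), 'position': array([206.22318827, 509.38615828, 303.09632811]), 'tool_rot': array([-3.13990194e+00, -2.24020061e-04,  2.75675395e+00]), 'ft_force': array([-0.57629081,  0.96979625, -0.7403727 ]), 'moment': array([-0.0125527 , -0.07217719, -0.00652214]), 'grasp_force': 0.0, 'opening': 85.06942748029127} 53.900000000000006
scene [[-0.887, -0.223, 0.404, -9.658], [-0.461, 0.455, -0.762, 999.526], [-0.014, -0.862, -0.506, 792.17], [0.0, 0.0, 0.0, 1.0]]
block [([302.5, 391.0], 0.78), ([254.0, 363.5], 0.59)]
timer_box [([434.2, 197.5], 0.7), ([405.6, 224.6], 0.56)]
knob_grip [([437.6, 189.6], 0.75)]
jig [([235.1, 377.1], 0.91), ([239.3, 377.1], 0.55)]
jig_stop [([248.2, 336.7], 0.61)]
jig_fence [([217.3, 356.1], 0.82), ([247.9, 336.9], 0.15)]
block_bevel [([249.4, 364.3], 0.71), ([303.6, 392.3], 0.65)]
top [[-0.019, -0.992, 0.126, 438.429], [-1.0, 0.019, -0.002, -125.874], [0.0, -0.126, -0.992, 1290.11], [0.0, 0.0, 0.0, 1.0]]
block [([157.2, 335.1], 0.82), ([150.9, 286.3], 0.75), ([161.9, 273.1], 0.18)]
timer_box [([491.8, 322.2], 0.94), ([423.7, 296.2], 0.68)]
knob_grip [([490.2, 324.6], 0.8), ([423.9, 295.8], 0.52), ([186.8, 204.4], 0.4)]
jig [([163.3, 271.6], 0.97)]
jig_stop []
jig_fence [([152.0, 287.2], 0.68), ([151.3, 251.3], 0.59)]
block_bevel [([150.8, 281.7], 0.74), ([155.6, 330.0], 0.72)]
```

View pics/scene0.png

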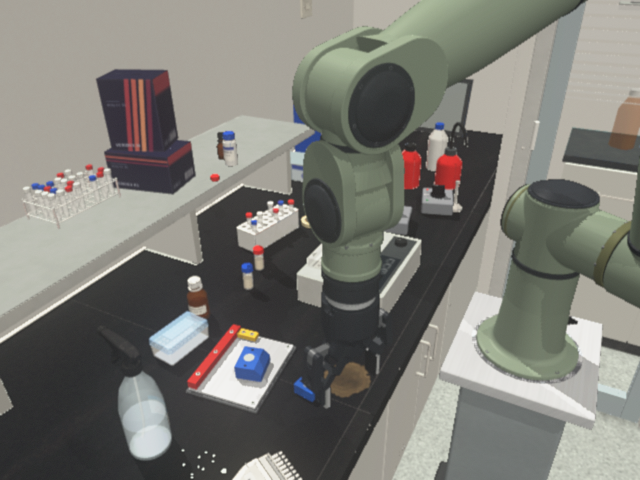

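View pics/top0.png

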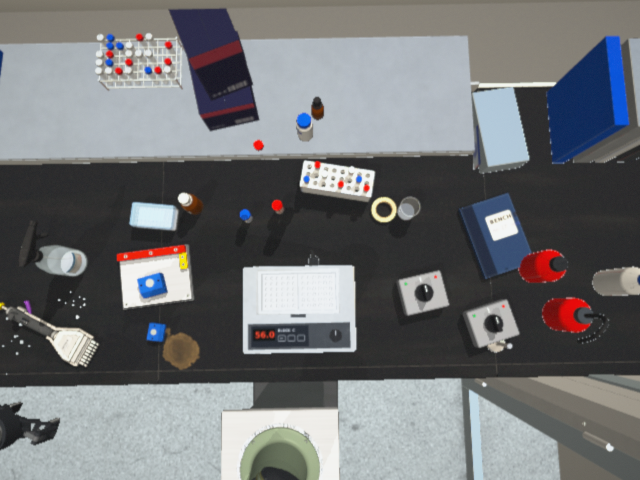

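The scene view shows the jig (240,370) with a blue block on it at (254,363), a smaller blue block off the jig at (303,391), and a timer partly hidden behind the arm at about (402,220).

The top view gives two timer candidates, (424,294) and (492,324). The one farther left (+y) is the one at (424,294). There are two blocks, (151,286) on the jig and (157,332) on the bench. The larger one, on the jig, is the one meant. I'll check both in an enlarged crop.

Run:
```python
from h import *
p=imaging.read_camera("top"); s=imaging.read_camera("scene"); f=p["frame"]
print(p["mtx"].tolist(), proj(p,[206,509,303]), proj(s,[206,509,250]))
a=cv2.resize(f[235:350,105:205],None,fx=4,fy=4,interpolation=cv2.INTER_CUBIC)
b=cv2.resize(f[255:370,380:480],None,fx=4,fy=4,interpolation=cv2.INTER_CUBIC)
cv2.imwrite("pics/c1.png",np.hstack([a,b]))
for n,uv,z in(("timertop",(423.7,296),45),("knobtop",(423.8,293),83),("timer2",(491.8,322),45),("block",(151,286),44),("small",(157,332),20)):
    print(n,onz(p,uv,z).round(1))
print("scene timer@45",onz(s,(405.6,224.6),45), "jig block s",onz(s,(254,363.5),30))
print(tri(p,(150.9,286.3),s,(254,363.5)))
for n in("specimen_blue","specimen_red","beaker","tape","tip_case","amber","tube_rack_white"):
    print(n,[(onz(p,r["uv"],40).round()[:2].tolist(),round(r["conf"],2)) for r in models.spot_in(n,p)][:2])
```

```text
[[454.896969542611, 0.0, 322.6516771711669], [0.0, 454.896969542611, 245.08382512376306], [0.0, 0.0, 1.0]] [ 20.30439296 421.39012526] [347.54975705 382.76325908]
timertop [ 452.1 -401.1   45. ]
knobtop [ 459.5 -393.4   83. ]
timer2 [ 378.7 -581.7   45. ]
block [493.7 341.7  44. ]
small [368.3 330.7  20. ]
scene timer@45 [ 400.42015363 -340.70996441   45.        ] jig block s [489.81058864 347.65952686  30.        ]
(array([492.18512952, 346.95572555,  28.71084922]), np.float64(3.0309493438338073))
specimen_blue [([687.0, 80.0], 0.61), ([496.0, 342.0], 0.43)]
specimen_red [([703.0, -2.0], 0.58)]
beaker [([695.0, -365.0], 0.95)]
tape [([678.0, -304.0], 0.79)]
tip_case [([686.0, 340.0], 0.59), ([456.0, -402.0], 0.59)]
amber [([579.0, 348.0], 0.7), ([717.0, 247.0], 0.58)]
tube_rack_white [([772.0, -173.0], 0.81), ([688.0, 343.0], 0.32)]
```

View pics/c1.png

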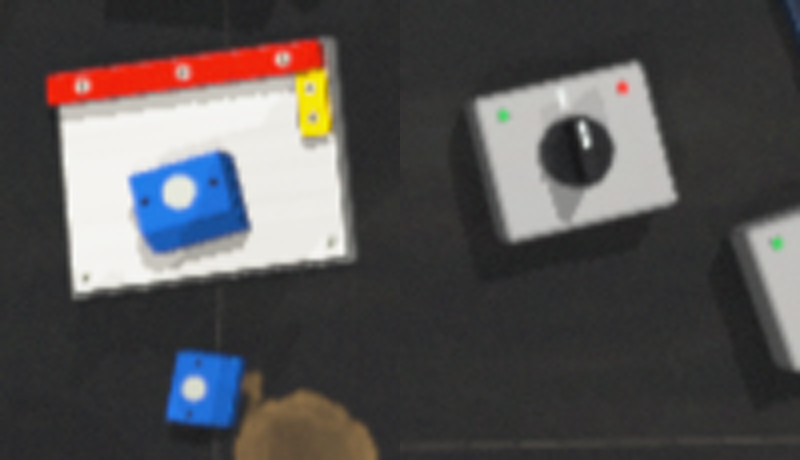

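The crop confirms both: the block on the jig is clearly larger than the loose one, and the left timer's knob is at (423,293). I'll swing toward the timer, keeping the scene camera's line to it clear.

```bash
python3 -m handwheel '[[[1,-353,-406,0,-36],[1,-353,-406,0,-36],[1,-353,-406,0,-36],[1,-353,-406,0,-36],[1,-353,-406,0,-36],[1,-353,-406,0,-36],[1,-353,-406,0,-36],[1,-353,-406,0,-36],[1,-353,-406,0,-36],[1,-353,-406,0,-36],[1,-353,-406,0,-36],[1,-353,-406,0,-36]]]'
```

```text
time: 2.45
position: [383.2, -3.9, 304.4]
tool_rot: [-3.139, 0.002, -2.907]
ft_force: [-0.1, 0.8, -0.6]
opening: 85.5
grasp_force: 0.0
```

```bash
python3 -m handwheel '[[[1,218,-338,0,0],[1,218,-338,0,0],[1,218,-338,0,0],[1,218,-338,0,0],[1,218,-338,0,0],[1,218,-338,0,0],[1,218,-338,0,0],[1,218,-338,0,0],[1,218,-338,0,0],[1,218,-338,0,0]]]'
python3 - <<'E'
from h import *
p=imaging.read_camera("top"); s=imaging.read_camera("scene")
import pickle; pickle.dump((p,s),open("ps.pkl","wb"))
for k in("timer_box","knob_grip"):
  for q in(p,s): print(k,[(np.round(r["uv"],1).tolist(),round(r["conf"],2)) for r in models.spot_in(k,q)])
a=cv2.resize(p["frame"][262:326,390:456],(528,512),interpolation=cv2.INTER_CUBIC)
u,v=map(int,proj(s,[457,-397,60])); print(u-16,v-30)
b=cv2.resize(s["frame"][v-30:v+34,u-16:u+17],(264,512),interpolation=cv2.INTER_CUBIC)
cv2.imwrite("pics/c2.png",np.hstack([a,b]))
E
```

```text
time: 3.45
position: [251.0, -379.8, 303.5]
tool_rot: [3.14, 0.0, -2.9]
ft_force: [-1.0, 1.0, -0.1]
opening: 85.3
grasp_force: 0.0
timer_box [([423.2, 296.7], 0.74), ([491.5, 325.5], 0.7)]
timer_box [([392.2, 217.0], 0.61), ([424.0, 190.9], 0.51)]
knob_grip [([427.2, 291.3], 0.82), ([495.0, 323.4], 0.55)]
knob_grip [([390.9, 208.4], 0.6)]
378 178
```

View pics/c2.png

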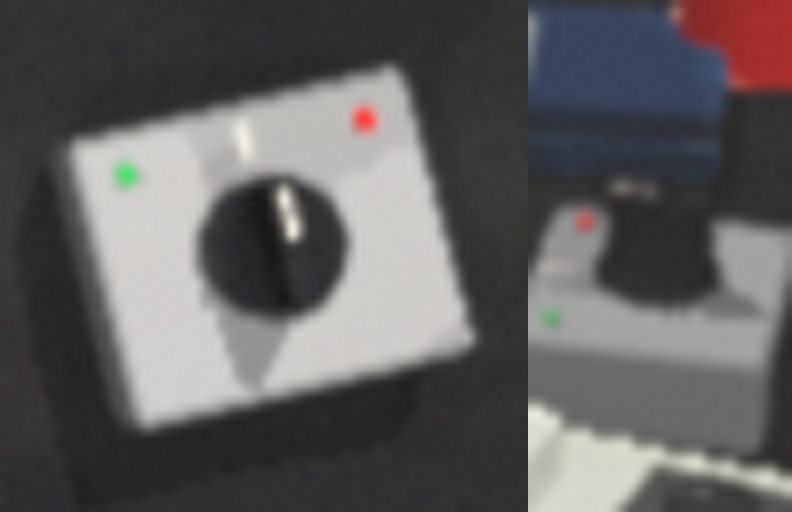

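The left timer's box and bar are both turned about 13°, and the tool's yaw already matches. The box's top centre is near (424.1,292.7) in the top view. Next I'll triangulate the knob.

Run:
```python
from h import *; import pickle
p,s=pickle.load(open("ps.pkl","rb"))
print("box",onz(p,(424.1,292.7),45)); print("knob tri",tri(p,(427.2,291.3),s,(390.9,208.4)))
# skirt disc centre crop (272,245); stripe middle (288,212) on top z 83
print("skirt",onz(p,(390+272/8,262+245/8),53),"stripe",onz(p,(390+288/8,262+212/8),83))
# scene: knob skirt ellipse centre crop x ~ (658-528)/8, y~ 285/8
print("tri disc",tri(p,(424,292.6),s,(378+130/8,178+280/8)))
st=env.state(); print(st["position"],st["tool_rot"])
```

```text
box [ 460.95673134 -402.63752312   45.        ]
knob tri (array([ 468.28561752, -407.57561701,   54.39829605]), np.float64(8.362639256905918))
skirt [ 461.01896913 -400.59839839   53.        ] stripe [ 471.20603345 -399.73759795   83.        ]
tri disc (array([ 460.36255685, -403.44834116,   41.78226625]), np.float64(1.9859641664412107))
[ 251.82681177 -378.40701718  304.05076162] [-3.14157087e+00  1.12755575e-04 -2.89593161e+00]
```

```bash
python3 -m handwheel '[[[0.7,-200,-72,0,0],[0.7,-200,-72,0,0],[0.7,-200,-72,0,0],[0.7,-200,-72,0,0],[0.7,-200,-72,0,0],[0.7,-200,-72,110,0],[0.7,-200,-72,110,0],[0.7,-200,-72,110,0],[0.7,-200,-72,173,0],[0.7,-200,-72,173,0],[0.7,-200,-72,173,0],[0.7,-200,-72,173,0]]]' 25; python3 -m handwheel '[[[0,0,0,0,0],[0,0,0,0,0],[0,0,0,0,0],[0,0,0,0,0],[0,0,0,0,0],[0,0,0,0,0],[0,0,0,0,0],[0,0,0,0,0]]]' 25
```

```text
time: 4.95
position: [463.5, -402.0, 133.0]
tool_rot: [-3.14, 0.001, -2.898]
ft_force: [1.3, -0.6, 0.6]
opening: 59.4
grasp_force: 0.0
time: 5.75
position: [462.5, -399.1, 132.1]
tool_rot: [3.138, 0.002, -2.898]
ft_force: [-0.8, 7.5, 8.9]
opening: 12.6
grasp_force: 25.7
```

```bash
python3 -m handwheel '[[[0,0,2,-1,8],[0,0,2,-1,16],[0,0,2,-1,24],[0,0,2,-1,32],[0,0,2,-1,40],[0,0,2,-1,48],[0,0,2,-1,55],[0,0,2,-1,61],[0,0,2,-1,64],[0,0,2,-1,64],[0,0,2,-1,64],[0,0,2,-1,64]]]' 40
python3 - <<'E'
from h import *
st=env.state();print(st["tool_rot"],st["moment"],st["ft_force"],st["q"][5])
E
```

```text
time: 6.95
position: [462.1, -399.8, 132.3]
tool_rot: [-3.141, 0.001, 2.269]
ft_force: [-1.4, -1.9, -0.5]
opening: 12.3
grasp_force: 41.6
[-3.14064523e+00  7.59515243e-04  2.26936824e+00] [-0.46051344  0.23156584  0.90219469] [-1.41664496 -1.92865944 -0.48591155] 0.03861337075714763
```

```bash
python3 -m handwheel '[[[0,0,0,0,0],[1,0,0,0,0],[1,0,0,0,0],[1,0,0,0,0],[1,0,0,0,0],[1,0,0,-50,0],[1,0,0,-100,0],[1,0,0,-140,0],[1,0,0,-140,0],[1,0,0,-140,0],[1,0,0,-140,0]]]'
python3 - <<'E'
from h import *
p=imaging.read_camera("top"); s=imaging.read_camera("scene")
import pickle; pickle.dump((p,s),open("ps2.pkl","wb"))
a=cv2.resize(p["frame"][236:316,112:202],(720,640)[:2],interpolation=cv2.INTER_CUBIC)[:600]
cv2.imwrite("pics/jt.png",a)
b=s["frame"][318:414,180:300]; cv2.imwrite("pics/js.png",cv2.resize(b,(720,576),interpolation=cv2.INTER_CUBIC))
st=env.state();print(st["position"],st["tool_rot"],st["ft_force"])
cv2.imwrite("pics/k2.png",cv2.resize(p["frame"][250:330,380:460],(480,480)))
E
```

```text
time: 8.05
position: [461.6, -398.6, 270.5]
tool_rot: [3.142, -0.002, 2.268]
ft_force: [0.5, -0.4, -1.0]
opening: 85.5
grasp_force: 0.0
[ 461.50045928 -398.59963163  269.99704919] [-3.14150418 -0.00342478  2.26801649] [ 0.37333496  0.25912547 -0.35685785]
```

View pics/jt.png

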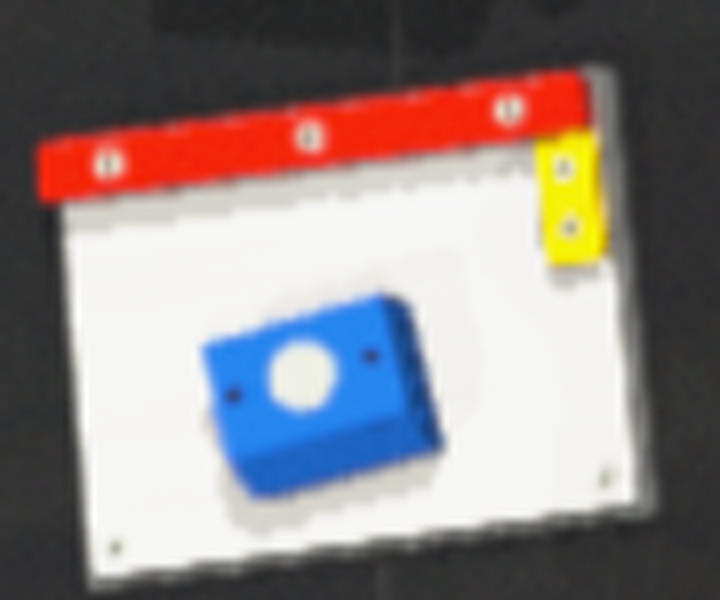

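View pics/js.png

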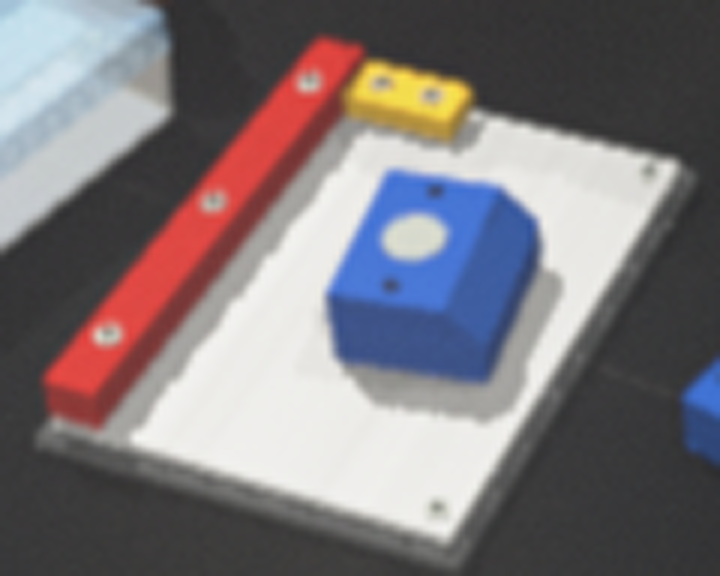

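The knob is released and the arm is clear. The top crop shows the jig with its fence edge running (38,203)–(590,127), the stop's left corners at (537,145) and (550,264), and the block's top corners at (204,345) and (385,295). The scene crop shows the matching corners. I'll fit the jig and block poses from both views.

```bash
cat > fit.py <<'E'
from h import *; import pickle
from scipy.optimize import least_squares
def fit(p,s,T,S,x0):
    L=np.array([t[0] for t in T]+[t[0] for t in S],float)
    U=np.array([t[1] for t in T]+[t[1] for t in S],float); n=len(T)
    def r(x):
        c,si=np.cos(x[3]),np.sin(x[3])
        W=L@np.array([[c,si,0],[-si,c,0],[0,0,1]])+x[:3]
        P=np.array([proj(p if i<n else s,w) for i,w in enumerate(W)])
        return (P-U).ravel()
    o=least_squares(r,x0,loss="soft_l1"); return o.x,np.abs(o.fun.reshape(-1,2)).max(1).round(1)
E
python3 - <<'E'
from fit import *
p,s=pickle.load(open("ps2.pkl","rb"))
t=lambda X,Y:(112+(X+.5)/8-.5,236+(Y+.5)/8-.5)
c=lambda X,Y:(180+(X+.5)/6-.5,318+(Y+.5)/6-.5)
T=[((75,95,30),t(36,145)),((75,-95,30),t(583,68)),((55,95,30),t(40,203)),((55,-95,30),t(592,127)),((10,-75,24),t(550,264)),((-75,95,12),t(92,580)),((-75,-95,12),t(635,503))]
S=[((75,-95,30),c(320,38)),((55,-95,30),c(362,45)),((55,95,30),c(97,392)),((75,95,30),c(46,378)),((10,-75,24),c(457,122)),((55,-75,24),c(345,98)),((-75,-95,12),c(683,160)),((-75,95,12),c(452,542))]
j,e=fit(p,s,T,S,[490,330,0,.13]); print("jig",j.round(3),e)
T=[((28,32,32),t(204,345)),((28,-32,32),t(385,295)),((-14,32,32),t(235,462)),((-14,-32,32),t(408,412)),((-28,32,18),t(257,498)),((28,-32,0),t(410,303))]
S=[((28,-32,32),c(388,170)),((28,32,32),c(330,293)),((-14,32,32),c(443,310)),((-14,-32,32),c(498,186)),((-28,32,18),c(497,340)),((-28,-32,18),c(540,225)),((28,32,0),c(338,360)),((-28,32,0),c(488,381))]
b,e=fit(p,s,T,S,[490,340,12,.25]); print("block",b.round(3),e)
R=lambda a:np.array([[np.cos(a),-np.sin(a)],[np.sin(a),np.cos(a)]])
print("block in jig",R(-j[3])@(b-j)[:2],b[3]-j[3]); print("target",j[:2]+R(j[3])@[27,-43])
E
```

```text
jig [ 5.21646e+02  3.43851e+02 -2.73800e+00  1.16000e-01] [0.4 0.9 0.5 0.6 0.5 0.5 0.5 0.1 0.7 0.3 0.2 1.3 0.8 0.5 1.1]
block [4.95878e+02 3.43997e+02 9.02600e+00 2.72000e-01] [0.3 0.3 0.5 0.6 0.7 0.7 0.3 0.5 0.4 0.5 1.5 1.1 0.3 0.6]
block in jig [-25.57633898   3.1372313 ] 0.1554044146557486
target [553.45659133 304.27723314]
```

View pics/k2.png

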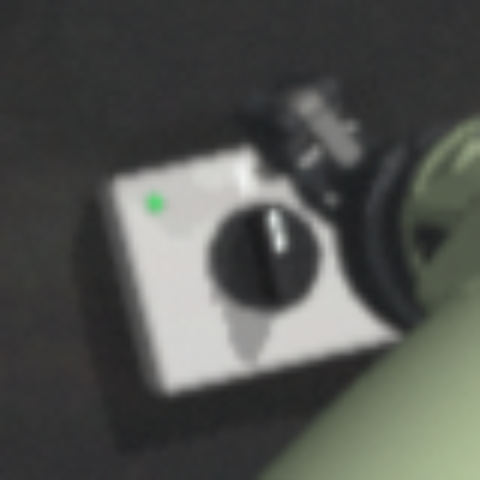

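The knob's stripe is back in line with the index mark, so it has returned to rest. The jig is at (521.6,343.9) with yaw 0.116. The block is at (495.9,344.0) with yaw 0.272, standing about 12 mm high as expected once a 3 mm calibration bias is allowed for.

The plan is to hold the block by its y ends, high enough that the right finger passes over the stop.

```bash
python3 -m handwheel '[[[1,400,368,0,-65.6],[1,400,368,0,-65.6],[1,400,368,0,-65.6],[1,400,368,0,-65.6],[1,400,368,0,-65.6],[1,400,368,0,-65.6],[1,400,368,0,-65.6],[1,400,368,0,-65.6],[1,400,368,0,-65.6],[1,400,368,0,-65.6],[1,400,368,0,-65.6],[1,400,368,0,-65.6],[1,400,368,0,-65.6]]]' || true
python3 -m handwheel '[[[1,400,368,0,-65.6],[1,400,368,0,-65.6],[1,400,368,0,-65.6],[1,400,368,0,-65.6],[1,400,368,0,-65.6],[1,400,368,0,-65.6],[1,400,368,0,-65.6],[1,400,368,0,-65.6],[1,400,368,0,-65.6],[1,400,368,0,-65.6],[1,400,368,0,-65.6],[1,400,368,0,-65.6]]]'
```

```text
time: 9.35
position: [486.5, 148.1, 270.7]
tool_rot: [3.14, -0.001, -2.863]
ft_force: [0.1, -2.0, -0.0]
opening: 85.4
grasp_force: 0.0invalid input at $[0]: expected 1 to 12 rows
```

```bash
python3 -m handwheel '[[[1,-63,190,0,0],[1,-63,190,0,0],[1,-63,190,0,0],[1,-63,190,0,0],[1,-63,190,0,0],[1,-63,190,120,0],[1,-63,190,120,0],[1,-63,190,120,0],[1,-63,190,120,0],[1,-63,190,120,0],[1,-63,190,120,0]]]'
python3 - <<'E'
from h import *
s=[env.state() for _ in range(1)][0]; print(s["position"],s["tool_rot"],s["ft_force"])
E
```

```text
time: 10.45
position: [498.4, 343.5, 153.6]
tool_rot: [3.141, 0.003, -2.871]
ft_force: [-0.2, 0.6, 0.2]
opening: 85.4
grasp_force: 0.0
[498.43141368 343.53659764 153.5604816 ] [ 3.14116563e+00  2.71363173e-03 -2.87084409e+00] [-0.19071536  0.58790205  0.2248956 ]
```

```bash
python3 -m handwheel '[[[0.86,0,0,30,0],[0.86,0,0,54,0],[0.86,0,0,58,0],[0.86,0,0,62,0],[0.86,0,0,64,0],[0.86,0,0,64,0]]]'
python3 -m handwheel '[[[0.86,0,0,2,0],[0.86,0,0,4,0],[0.86,0,0,4,0]]]'
python3 -m handwheel '[[[0.86,0,0,2,0],[0.86,0,0,3,0],[0.86,0,0,3,0]]]'
```

```text
time: 11.05
position: [497.9, 343.9, 89.1]
tool_rot: [3.141, 0.002, -2.87]
ft_force: [0.3, -0.5, 0.3]
opening: 73.2
grasp_force: 0.0
time: 11.35
position: [497.1, 343.6, 83.9]
tool_rot: [3.142, 0.0, -2.87]
ft_force: [0.1, 0.1, 0.2]
opening: 73.3
grasp_force: 0.0
time: 11.65
position: [497.0, 343.5, 80.6]
tool_rot: [-3.141, -0.0, -2.87]
ft_force: [0.1, 0.3, 0.7]
opening: 73.4
grasp_force: 0.0
```

```bash
python3 -m handwheel '[[[0.86,0,0,2,0],[0.86,0,0,3,0],[0.86,0,0,3,0]]]'
python3 -m handwheel '[[[0.86,0,0,1,0],[0.86,0,0,2,0],[0.86,0,0,2,0]]]'
```

```text
time: 11.95
position: [497.0, 343.5, 77.6]
tool_rot: [-3.141, -0.0, -2.87]
ft_force: [0.0, -0.2, -0.5]
opening: 73.7
grasp_force: 0.0
time: 12.25
position: [497.2, 343.6, 75.9]
tool_rot: [3.142, 0.0, -2.87]
ft_force: [-0.2, -0.7, 0.3]
opening: 73.5
grasp_force: 0.0
```

```bash
python3 -m handwheel '[[[0.86,0,0,-16,0],[0.86,0,0,-16,0],[0,0,0,-16,0],[0,0,0,-16,0],[0,0,0,-16,0],[0,0,0,-16,0],[0,0,0,-16,0]]]' 40
python3 - <<'E'
from h import *
s=imaging.read_camera("scene"); b=s["frame"][290:410,200:350]; cv2.imwrite("pics/g.png",cv2.resize(b,(750,600),interpolation=cv2.INTER_CUBIC))
st=env.state(); print(st["position"],st["tool_rot"],st["ft_force"],st["opening"],st["grasp_force"])
E
```

```text
time: 12.95
position: [497.8, 344.0, 92.5]
tool_rot: [3.141, 0.002, -2.87]
ft_force: [-0.5, -0.8, 7.4]
opening: 63.4
grasp_force: 44.0
[497.73374172 343.94246021  92.47843311] [ 3.14106023e+00  1.74978073e-03 -2.87014617e+00] [-0.13635095 -0.65638783  7.78459207] 63.16119999702069 44.0171805024147
```

View pics/g.png

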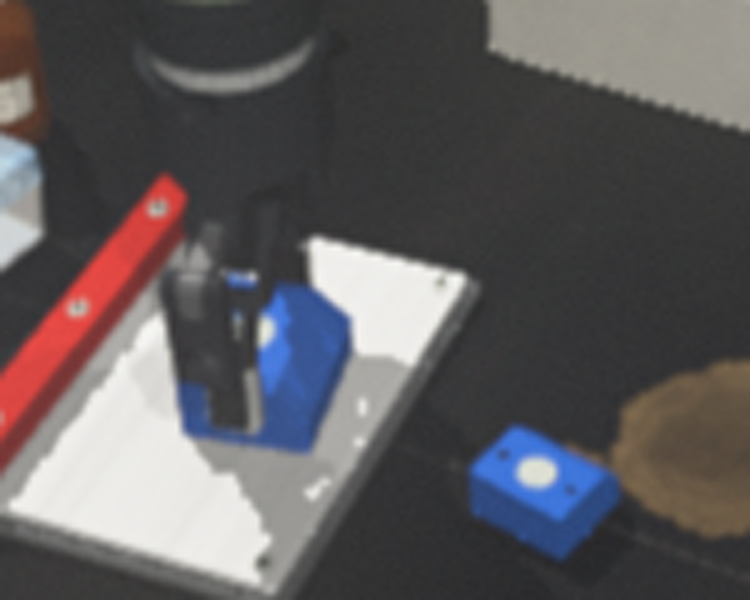

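The fingers hold both y ends of the block. The near fingertip shows at about (247,376) in the full frame, so I'll work out its height.

Run:
```python
from h import *
s=imaging.read_camera("scene")
c=np.array([497.7,344.0]); ex=np.array([np.cos(.2715),np.sin(.2715)]); ey=np.array([-ex[1],ex[0]])
for z in(18,22,26,30): print(z,[ (proj(s,[*(c+ex*x+ey*y),z])-[200,290]).round(1)*5 for x in(-11,11) for y in(32,46)])
```

```text
18 [array([262.5, 435.5]), array([252., 460.]), array([211.5, 428. ]), array([200. , 452.5])]
22 [array([262., 428.]), array([251., 453.]), array([210.5, 420.5]), array([199., 445.])]
26 [array([261., 421.]), array([250. , 445.5]), array([209.5, 413.5]), array([198.5, 438. ])]
30 [array([260.5, 414. ]), array([249.5, 438.5]), array([209. , 406.5]), array([197.5, 430.5])]
```

```bash
python3 -m handwheel '[[[0.86,0,0,0,0],[0.86,0,0,0,0],[0.86,0,0,-4,0],[0.86,0,0,-4,0],[0,0,0,-4,0],[0,0,0,-4,0],[0,0,0,-4,0],[0,0,0,-4,0],[0,0,0,-4,0],[0,0,0,-4,0]]]' 40
python3 -m handwheel '[[[0,0,0,0,3],[0,0,0,0,6],[0,0,0,0,8.9],[0,-10,-12,0,8.9],[0,-20,-24,0,8.9],[0,-30,-36,0,8.9],[0,-37,-44,0,8.9],[0,-41.5,-49,0,8.9],[0,-41.5,-49,0,8.9],[0,-41.5,-49,0,8.9]]]'
python3 - <<'E'
from fit import *
p=imaging.read_camera("top"); s=imaging.read_camera("scene"); st=env.state(); print(st["position"],st["tool_rot"],st["ft_force"])
cv2.imwrite("pics/h.png",np.hstack([cv2.resize(p["frame"][230:320,112:192],(400,450),interpolation=cv2.INTER_CUBIC),cv2.resize(s["frame"][315:405,185:265],(400,450),interpolation=cv2.INTER_CUBIC)]))
E
```

```text
time: 14.05
position: [497.4, 343.7, 96.2]
tool_rot: [3.141, 0.001, -2.87]
ft_force: [-0.5, 0.1, 4.4]
opening: 63.1
grasp_force: 45.3
time: 15.05
position: [551.1, 307.2, 96.2]
tool_rot: [-3.141, 0.002, -3.026]
ft_force: [1.6, -1.1, 5.5]
opening: 63.0
grasp_force: 45.4
[550.73258721 307.45685552  96.20892608] [-3.14127188e+00  1.28903095e-03 -3.02553208e+00] [ 1.55055204 -0.5687619   5.93664696]
```

View pics/h.png

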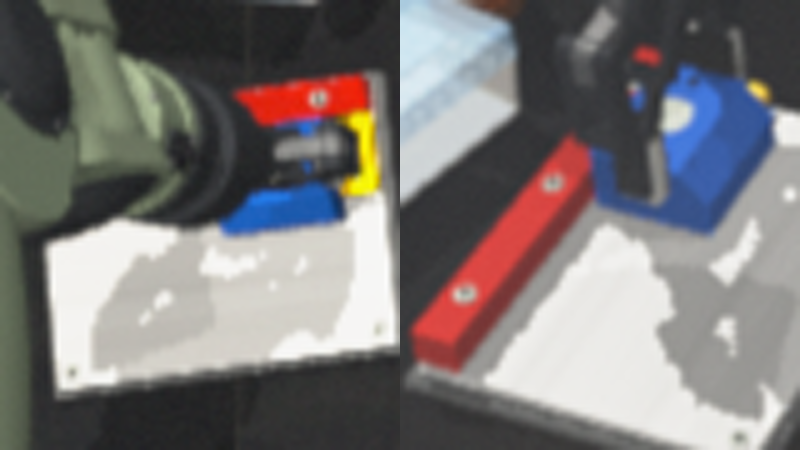

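The right finger clears the stop at (365,150), and the block sits square a few mm short of the corner. Next I'll feel for the stop, then the fence.

```bash
python3 -m handwheel '[[[0,0,-1,0,0],[0,0,-2,0,0],[0,0,-3,0,0],[0,0,-3,0,0]]]'
python3 -m handwheel '[[[0,0,-1,0,0],[0,0,-2,0,0],[0,0,-2,0,0]]]'
python3 -m handwheel '[[[0,0,-1,0,0],[0,0,-2,0,0],[0,0,-2,0,0]]]'
```

```text
time: 15.55
position: [550.4, 306.0, 96.3]
tool_rot: [3.138, 0.0, -3.024]
ft_force: [0.7, 4.6, 4.9]
opening: 62.9
grasp_force: 45.4
time: 15.85
position: [550.4, 305.6, 96.4]
tool_rot: [3.134, 0.0, -3.023]
ft_force: [-0.1, 8.8, 4.9]
opening: 62.9
grasp_force: 45.3
time: 16.15
position: [550.4, 305.3, 96.5]
tool_rot: [3.13, 0.001, -3.022]
ft_force: [-1.9, 13.3, 3.6]
opening: 63.0
grasp_force: 45.3
```

```bash
python3 -m handwheel '[[[0,-2,2,0,0],[0,-3,2,0,0],[0,-4,2,0,0],[0,-4,2,0,0]]]'
python3 -m handwheel '[[[0,-2,0,0,0],[0,-3,0,0,0],[0,-3,0,0,0]]]'
python3 -m handwheel '[[[0,-2,0,0,0],[0,-3,0,0,0],[0,-3,0,0,0]]]'
```

```text
time: 16.55
position: [551.5, 305.8, 96.3]
tool_rot: [3.135, -0.005, -3.023]
ft_force: [-9.1, 7.7, 12.4]
opening: 62.6
grasp_force: 46.3
time: 16.85
position: [554.4, 306.1, 96.3]
tool_rot: [3.135, -0.005, -3.023]
ft_force: [-8.1, 7.2, 12.4]
opening: 63.1
grasp_force: 46.3
time: 17.15
position: [554.8, 306.2, 96.3]
tool_rot: [3.135, -0.011, -3.023]
ft_force: [-16.6, 7.5, 19.3]
opening: 62.7
grasp_force: 47.0
```

```bash
python3 -m handwheel '[[[0,0.5,-0.5,0,0],[0,0.5,-0.5,0,0],[0,0.5,-0.5,0,0],[0,0.5,-0.5,0,0]]]'
python3 - <<'E'
from fit import *
p=imaging.read_camera("top"); s=imaging.read_camera("scene"); st=env.state(); print(st["position"],st["tool_rot"],st["ft_force"],st["moment"])
pickle.dump((p,s),open("ps3.pkl","wb"))
a=cv2.resize(p["frame"][240:285,150:195],(400,400),interpolation=cv2.INTER_CUBIC);b=cv2.resize(s["frame"][320:370,210:260],(400,400),interpolation=cv2.INTER_CUBIC)
cv2.imwrite("pics/f.png",np.hstack([a,b]))
J=np.array([521.65,343.85]);th=.116;ex=np.array([np.cos(th),np.sin(th)]);ey=np.array([-ex[1],ex[0]])
W=lambda x,y,z:[*(J+ex*(27+x)+ey*(-43+y)),z-2.8]
for l in((28,32,44),(28,32,12),(-28,32,12),(-28,32,30),(-28,-32,30),(-14,-32,44),(-14,32,44)):
    print(l,((proj(p,W(*l))-[150,240])*400/45).round(),((proj(s,W(*l))-[210,320])*8).round())
E
```

```text
time: 17.55
position: [554.8, 306.1, 96.3]
tool_rot: [3.134, -0.01, -3.022]
ft_force: [-14.5, 7.5, 17.5]
opening: 62.9
grasp_force: 47.0
[554.78679375 306.12569973  96.32525728] [ 3.13409078 -0.00950682 -3.02244258] [-14.18977275   8.48040088  17.13495718] [ 1.2930304   2.87666386 -0.48572759]
(28, 32, 44) [ 28. 138.] [ 92. 194.]
(28, 32, 12) [ 65. 148.] [105. 284.]
(-28, 32, 12) [ 81. 323.] [288. 333.]
(-28, 32, 30) [ 60. 320.] [283. 283.]
(-28, -32, 30) [264. 292.] [390. 133.]
(-14, -32, 44) [246. 244.] [341.  83.]
(-14, 32, 44) [ 40. 272.] [231. 230.]
```

View pics/f.png

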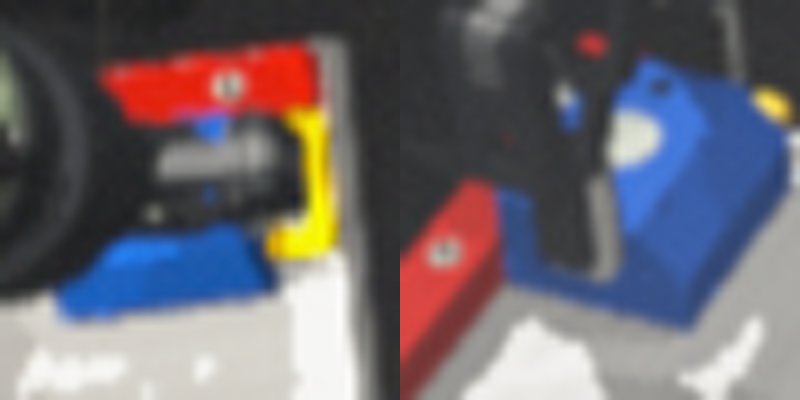

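The block's outline matches the predicted seated pose within about 1 px: near bottom corner at (288,328), predicted (288,333). The forces look right, but part of the down-force could be going through the finger over the stop. I'll move to the designed push on the bevel, where every reaction has to pass through the block.

```bash
python3 -m handwheel '[[[0,2,1,0,0],[0,4,3,0,0],[0,4,3,0,0],[0.86,4,3,0,0],[0.86,4,3,0,0],[0.86,4,3,0,0],[0.86,4,3,-30,0],[0.86,4,3,-50,0],[0,4,3,-50,0],[0,4,3,-50,0]]]'
python3 -m handwheel '[[[0,48,0,0,0],[0,48,0,0,0],[0,48,0,0,0],[0,48,0,0,0],[0,48,0,0,0],[0,48,0,0,0],[0,48,0,0,0]]]'
python3 - <<'E'
from h import *
st=env.state();d=np.array(st["position"][:2])-[521.65,343.85]
print(st["position"],st["tool_rot"],st["ft_force"],st["opening"],"jig xy",d@[.9933,.1157],d@[-.1157,.9933])
E
```

```text
time: 18.65
position: [556.0, 305.5, 145.6]
tool_rot: [3.142, 0.0, -3.026]
ft_force: [-0.1, 0.8, -0.1]
opening: 45.5
grasp_force: 0.0
time: 19.35
position: [509.0, 300.1, 145.9]
tool_rot: [3.141, 0.001, -3.026]
ft_force: [-0.4, -0.7, 0.5]
opening: 0.1
grasp_force: 0.0
[508.99444552 300.14327122 145.92392069] [ 3.14144415e+00  5.70450883e-04 -3.02579244e+00] [-0.37102702 -0.68311091  0.48849721] 0.06537916523130101 jig xy -17.627630790057857 -41.9496460462581
```

```bash
python3 -m handwheel '[[[0,0,0,20,0],[0,0,0,38,0],[0,0,0,38,0],[0,-4,0,38,0],[0,-6,0,38,0],[0,-6,0,38,0]]]'
python3 -m handwheel '[[[0,-2,0,0,0],[0,-4,0,0,0],[0,-4,0,0,0]]]'
python3 -m handwheel '[[[0,-2,0,0,0],[0,-3,0,0,0],[0,-3,0,0,0]]]'
```

```text
time: 19.95
position: [515.5, 301.1, 109.0]
tool_rot: [3.141, 0.002, -3.026]
ft_force: [-0.1, -0.3, 0.2]
opening: -0.0
grasp_force: 0.0
time: 20.25
position: [518.7, 301.3, 108.2]
tool_rot: [3.141, 0.001, -3.026]
ft_force: [-0.5, -0.1, 0.8]
opening: -0.1
grasp_force: 0.0
time: 20.55
position: [521.4, 301.6, 107.9]
tool_rot: [3.142, 0.0, -3.026]
ft_force: [-0.2, -0.4, -0.8]
opening: -0.3
grasp_force: 0.0
```

```bash
python3 -m handwheel '[[[0,-2,0,0,0],[0,-3,0,0,0],[0,-3,0,0,0]]]'
python3 -m handwheel '[[[0,-2,0,0,0],[0,-3,0,0,0],[0,-3,0,0,0]]]'
```

```text
time: 20.85
position: [523.1, 301.8, 107.7]
tool_rot: [-3.142, -0.003, -3.025]
ft_force: [-5.3, -1.4, 4.2]
opening: -0.1
grasp_force: 3.4
time: 21.15
position: [523.5, 301.8, 107.7]
tool_rot: [-3.141, -0.008, -3.025]
ft_force: [-12.0, -0.9, 11.5]
opening: 0.1
grasp_force: 8.3
```

```bash
python3 -m handwheel '[[[0,0,0,1,0],[0,0,0,1,0],[0,0,0,1,0],[0,0,0,1,0],[0,0,0,1,0],[0,0,0,1,0]]]'
python3 - <<'E'
from h import *; import pickle
p0,s0=pickle.load(open("ps3.pkl","rb")); p=imaging.read_camera("top"); s=imaging.read_camera("scene")
def m(f): 
    h=cv2.cvtColor(f,cv2.COLOR_BGR2HSV); return cv2.inRange(h,(100,130,50),(125,255,255))
for a,w in((p0,(235,150,285,200)),(p,(235,150,285,200)),(s0,(320,215,370,262)),(s,(320,215,370,262))):
    k=m(a["frame"][w[0]:w[2],w[1]:w[3]]); y,x=np.nonzero(k); x=x+w[1];y=y+w[0]
    print("xmin,xmax,ymin,ymax",x.min(),x.max(),y.min(),y.max(),"lowest",x[y==y.max()].mean(),"right",y[x==x.max()].mean(),len(x))
for _ in range(2): st=env.state(); print(st["position"],st["ft_force"],st["tool_rot"])
E
```

```text
time: 21.75
position: [523.5, 301.8, 107.6]
tool_rot: [-3.141, -0.007, -3.025]
ft_force: [-13.7, -3.0, 18.1]
opening: 0.1
grasp_force: 11.2
xmin,xmax,ymin,ymax 156 180 253 275 lowest 158.5 right 271.0 180
xmin,xmax,ymin,ymax 154 178 253 267 lowest 170.0 right 262.5 171
xmin,xmax,ymin,ymax 223 257 327 359 lowest 243.5 right 339.5 508
xmin,xmax,ymin,ymax 223 253 331 359 lowest 243.5 right 348.0 483
[523.48539743 301.830407   107.59042025] [-13.36296857  -2.74542548  16.35939111] [-3.14147574 -0.00699294 -3.0244671 ]
[523.48539743 301.830407   107.59042025] [-13.36296857  -2.74542548  16.35939111] [-3.14147574 -0.00699294 -3.0244671 ]
```

```bash
python3 -m handwheel '[[[0,0,-1,0,0],[0,0,-2,0,0],[0,0,-3,0,0],[0,0,-3,0,0],[0,0,-3,0,0],[0,0,-3,0,0],[0,0,-3,0,0]]]'
```

```text
time: 22.55
position: [523.6, 301.2, 107.6]
tool_rot: [3.136, -0.007, -3.023]
ft_force: [-14.3, 3.7, 14.4]
opening: 0.1
grasp_force: 10.4
```

Run:
```python
from h import *; import pickle
p0,s0=pickle.load(open("ps3.pkl","rb")); s=imaging.read_camera("scene")
g=lambda a:cv2.cvtColor(a["frame"],cv2.COLOR_BGR2GRAY).astype(np.float32)
t=cv2.resize(g(s0)[348:364,236:256],None,fx=8,fy=8,interpolation=cv2.INTER_CUBIC)
S=cv2.resize(g(s)[344:368,232:260],None,fx=8,fy=8,interpolation=cv2.INTER_CUBIC)
r=cv2.minMaxLoc(cv2.matchTemplate(S,t,cv2.TM_CCOEFF_NORMED)); print(r[1],(np.array(r[3])-32)/8)
# px per mm along jig y
a=proj(s,[525,340,12]);b=proj(s,[525-.1157*3,340+2.98,12]);print("3mm in y =",b-a)
print(env.state()["ft_force"])
```

```text
0.9802353382110596 [0.125 0.   ]
3mm in y = [-0.66233978  0.93058735]
[-15.1501678    4.53499608  15.04983304]
```

The block has moved less than 0.5 mm since it was held against the stop. It is pressed at about 15 N on both the fence and the bed.

```bash
python3 -c "
from station import job_done
print(job_done())"
```

```text
the job is handed in; nothing more can be done
None
```

I handed the job in, and it returned no verdict. I twisted the timer knob to its stop and it sprang back. The large blue block sits in the jig corner, and the gripper is still pressing its bevel with about 15 N each on fence and bed. No bystander was touched that I could see, though I took no final bystander check.

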